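# Push home the locks at closing time

### The job

Lock up the locksmith's counter for the night: gently press the push lock on the wide flat cash box all the way in, then the one on the round coin tin, then the one on the narrow key box, in that order. Each lock stays in when pressed. Nothing is to be picked up: leave the boxes and everything else on the counter where they stand.

Things in the scene. Friction and masses are not known exactly. Their poses are not given: they have to be found in the camera images.
- cash_box: The wide flat grey steel cash box, 155 mm (its x) x 205 mm (its y) x 80 mm high, 1.3 to 2.3 kg, loose on the counter; origin at the centre of its underside, its front faces its -x. On the lid: a fixed bar handle along y at x = +25 mm, 90 mm long and rising 20 mm over the lid, and the push lock at x = -45, y = 0 mm.
- cash_lock_top (a point): Top centre of the cash box's push lock, the face to press: an upright brass cap 24 mm across, in an aluminium collar (36 mm across, 4 mm high). Fully out its top is 104 mm above the counter, 24 above the lid. A spring under the cap (2.5 N/mm, up to 8 mm) yields 1.6 mm, then the lock slides down 12 mm at a steady 4 N to its stop, then the spring yields again.
- cash_lock (a joint): Travel of the cash box's push lock in m: 0 fully out, 0.012 fully home at its stop; starts between 0 and 0.002. The cap moves on top of this by its spring's yield. The lock stays where it is left, and the top is then 12 mm lower.
- coin_tin: The round grey steel coin tin, 96 mm across, 115 mm high, 0.7 to 1.3 kg, loose on the counter; origin at the centre of its underside. Its push lock is at the middle of the lid, beside a coin slot.
- coin_lock_top (a point): Top centre of the coin tin's push lock, the face to press: an upright brass cap 24 mm across, in an aluminium collar (36 mm across, 4 mm high). Fully out its top is 139 mm above the counter, 24 above the lid. A spring under the cap (2.5 N/mm, up to 8 mm) yields 1.6 mm, then the lock slides down 12 mm at a steady 4 N to its stop, then the spring yields again.
- coin_lock (a joint): Travel of the coin tin's push lock in m: 0 fully out, 0.012 fully home at its stop; starts between 0 and 0.002. The cap moves on top of this by its spring's yield. The lock stays where it is left, and the top is then 12 mm lower.
- key_box: The narrow upright grey steel key box, 85 mm (its x) x 125 mm (its y) x 100 mm high, 1.0 to 1.8 kg, loose on the counter; origin at the centre of its underside. Its push lock is on top at x = 0, y = +25 mm.
- key_lock_top (a point): Top centre of the key box's push lock, the face to press: an upright brass cap 24 mm across, in an aluminium collar (36 mm across, 4 mm high). Fully out its top is 124 mm above the counter, 24 above the lid. A spring under the cap (2.5 N/mm, up to 8 mm) yields 1.6 mm, then the lock slides down 12 mm at a steady 4 N to its stop, then the spring yields again.
- key_lock (a joint): Travel of the key box's push lock in m: 0 fully out, 0.012 fully home at its stop; starts between 0 and 0.002. The cap moves on top of this by its spring's yield. The lock stays where it is left, and the top is then 12 mm lower.
- padlock: Bystander, loose: brass padlock lying flat on the cash box's lid behind its handle's end, body 44 x 40 x 18 mm, steel shackle; origin under its body's centre
- lever_handle: Bystander, loose: steel door lever standing on its round 52 mm rose, 57 mm high, lever 112 mm long along its y; origin under the rose's centre
- door_knob: Bystander, loose: brass door knob standing on its 60 mm rose, 62 mm high; origin under its centre
- oil_can: Bystander, loose: aluminium spray can, 48 mm across, 115 mm high, standing; origin under its centre
- screwdriver: Bystander, loose: screwdriver 180 mm long lying on the counter along its x; origin under its middle
- lock_cylinder: Bystander, loose: small brass door-lock cylinder 62 mm long, 34 mm high, 17 mm wide, lying along its x; origin under its middle
- stock_carton: Bystander, loose: white carton 60 x 95 x 45 mm; origin under its centre
- mug: Bystander, loose: white mug, 76 mm across, 88 mm high, handle at its +y; origin under its centre
Mind the look-alikes: they are no part of the job. What is shaped like the key_box but blue or green is not meant.

How it is judged:
By the outcome, as a careful person would: the job done as asked, in the order asked, and still so for the second after the job is handed in, with the robot touching nothing.
It also fails if it takes over 51 s, if anything falls off the work surface, if the arm or the gripper's body presses on something with over 40 N, if the wrist force passes 120 N, or if a joint passes its speed limit or range.

### The arm

A 6-joint arm with a two-finger parallel gripper is mounted at the origin on the work surface. World frame = base frame: x ahead of the robot, y to its left, z up, the work surface at z = 0. Lengths are in m, angles in rad, forces in N, time in s.
With the tool pointing down it reaches from about 0.375 to 0.9 m from the base axis. Payload 3.1 kg.
Tool frame: the origin (TCP) lies on the centre line of the jaws, within the pads' length; the fingertips stand 8 mm ahead of it and the grasp point (between the pads) lies 11 mm behind it; z points along the fingers, y is the line along which they close (so a half turn about z gives the same grasp; the last joint's range is limited). The gripper opens to 85 mm and grips with 20 to 120 N. Pads are 22 mm wide; open, the fingers measure 114 mm over their backs; the gripper's body (76 mm by 85 mm) begins 54 mm behind the grasp point. The pads swing forward as they close: fully open they stand 13 mm farther back than shut.
Start: joints at [-0.178, 0.527, 1.433, -0, 1.181, -0.178], TCP at [0.625, 0, 0.239] pointing down, gripper open.
Joint ranges: [-3.08, 3.08], [-0.75, 2.2], [0.22, 2.44], [-1.43, 4.57], [0, 2.65], [-2.85, 2.85]. Speed limits (rad/s): [2.79, 2.79, 3.14, 3.14, 3.14, 3.14].

### API

Orientations are given as a unit quaternion [x, y, z, w].
In Python, from station import * gives the robot as it stands.
- The arm moves only by the tool play_rows, never from a script. Its argument "rows" is a list of rows, each a list of 3 entries, a list of its own where there are three numbers: the turn, a rotation vector about the tool's x, y, z in degrees, then the shift along the tool's x, y, z in mm, then the closure, from 0 (fully open) to 1 (shut). In form: [[[ax, ay, az], [dx, dy, dz], jaw], ...]. A call has 1 to 12 rows; each row shifts and turns the commanded pose from where the row before left it, along the tool's axes as they then stand; what a row does not reach is not made up. A row lasts 1/12 s, in which the tool goes at most 41.7 mm and 7.16 degrees, less where a joint would pass 70% of its speed; a pose out of reach is approached as far as the arm can. A call with a gripper value outside its range is refused whole. The fingers move at their own pace and stop on an object; "grip_force" is the grip in N (left out, the last holds). Time passes only in rows, so rows that do not move let the fingers close. It gives the time, the measured TCP pose, the force, the opening and the grip force at its end, in the units of the state.
- sense(): the state, without advancing time (a new reading comes with each control period).
- snapshot(name): name is "scene" or "side" or "wrist"; returns (picture, depth): 480x640x3 uint8, red, green, blue; 480x640 float32, m along the optical axis (not along the pixel's ray), 0 where there is no reading.
- get_calibration(name): a dict with "vfov" (degrees; the focal length in pixels is half the picture's height over the tangent of half this angle, whatever the lens; pixels are square), "cx", "cy" (the principal point, pixels), "k1" (the pictures are not rectified: a ray, as slopes to the right and down, at radius r is drawn at 1 + k1 r^2 times it, then the intrinsics apply), "xyz" and "attitude" of the camera in the world. Camera axes: x right, y down, z forward; pixel columns grow to the right and rows downward; lengths in m; the calibration is good to about 2 mm. A picture is of the moment at which its call begins: read the wrist's pose just before it. get_calibration takes no time and is no camera call; for the wrist camera it gives the pose at the moment of the call.
- sign_off(): hands the job in; it is judged then, once.
The state is a dict: "t": time; "q": joint angles; "qd": joint speeds; "tau": joint torques, N m; "tcp_pos": TCP position; "tool_rot": TCP orientation; "force": force on the tool from outside, world axes, zero at the start; "ft_torque": the same for the moment, N m; "finger_gap": opening from 0.0 (shut) to 1.0 (fully open); "gripper_force": force on a finger pad.
Only numpy, scipy, OpenCV 4.12 (cv2) and the standard library are available. Lean on these libraries where they do the work, as an engineer would, in place of code of your own. Each camera call takes 0.05 s, during which the arm holds its last target. There are 200 camera calls.

## Working session

There is one attempt and no reset: what is moved stays moved. The work goes in short steps, Python scripts to look and compute and a tool call to move; the robot and the scene stay as the last step left them, time stands still between calls to the robot, and variables do not carry over. Pictures are saved under pics/ and viewed, at most 10 in all, crops included, and the job is handed in when it is done.

Besides the shell and the picture viewer there is one more tool, called after "Call:" as name(argument=value, ...) on one line, values as JSON. play_rows: Moves the arm, as the interface text tells. Its arguments: {"type":"object","properties":{"rows":{"type":"array","items":{"type":"array"}},"grip_force":{"type":"number"}},"required":["rows"]}

```bash
ls; mkdir -p pics
cat > h.py <<'E'
from station import *
import numpy as np, cv2
from scipy.spatial.transform import Rotation as R
def rot(c):
    a=np.array(c["attitude"],float)
    return a if a.shape==(3,3) else R.from_quat(a).as_matrix()
def K(c):
    f=240/np.tan(np.radians(c["vfov"])/2); return f
def ray(c,u,v):
    f=K(c); d=np.array([(u-c["cx"])/f,(v-c["cy"])/f]); s=d.copy()
    for _ in range(20): s=d/(1+c["k1"]*(s@s))
    return rot(c)@np.array([s[0],s[1],1.])
def onplane(c,u,v,z):
    d=ray(c,u,v); o=np.array(c["xyz"]); return o+d*(z-o[2])/d[2]
def atdepth(c,u,v,dep): return np.array(c["xyz"])+ray(c,u,v)*dep
def snap(n):
    c=get_calibration(n); p,d=snapshot(n); return c,p,d
E
python3 - <<'E'
from h import *
s=sense(); print(s["t"],s["tcp_pos"],s["tool_rot"],s["force"],s["finger_gap"])
for n in("scene","side","wrist"):
    c,p,d=snap(n); print(n,c); cv2.imwrite(f"pics/{n}0.png",p[:,:,::-1]); np.savez(f"{n}0.npz",p=p,d=d)
E
```

```text
pics
0.0 [6.24296146e-01 1.44852587e-04 2.38337459e-01] [ 7.07106058e-01  7.07106674e-01 -6.25114956e-04 -8.85869974e-04] [ 0.23496478 -0.03717087 -0.7443413 ] 0.9960978436141255
scene {'vfov': 53.620763637391065, 'cx': 317.93392482228813, 'cy': 230.68486324738373, 'k1': 0.0038019925236317583, 'xyz': array([ 1.23203139, -0.15383835,  0.91958896]), 'attitude': array([ 0.71663042,  0.60158335, -0.22318213, -0.27336433])}
side {'vfov': 44.782424301171424, 'cx': 310.2547244970941, 'cy': 238.47768362090832, 'k1': -0.03107887584404898, 'xyz': array([-0.40580274, -0.93171275,  1.14966097]), 'attitude': array([ 0.82422189, -0.36429618,  0.16533003, -0.40076496])}
wrist {'vfov': 66.85413506238493, 'cx': 317.45159206763185, 'cy': 241.14956019402723, 'k1': -0.0258131577028361, 'xyz': array([0.62537534, 0.07737915, 0.37424513]), 'attitude': array([ 9.88029970e-01,  1.01551874e-04, -1.10278890e-03,  1.54258070e-01])}
```

View pics/scene0.png

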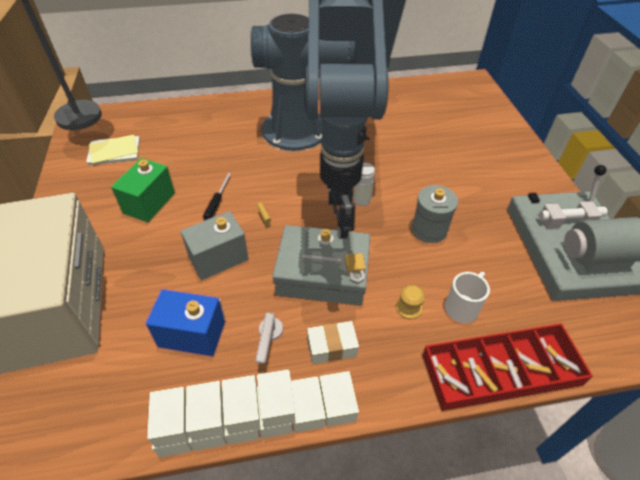

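View pics/side0.png

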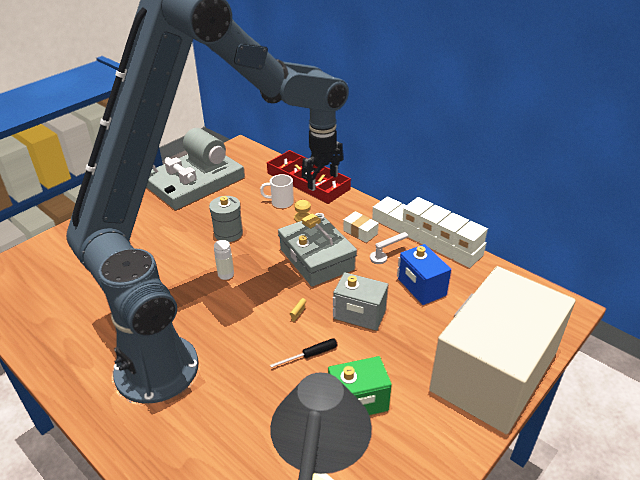

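Scene view candidates for the key box are grey at (215,243), blue at (187,320) and green at (145,190). The grey one fits because blue and green are excluded. The caps are cash (325,236), coin (439,194) and key (221,224); in the side view they are (303,240), (224,201) and (352,282). Next I'll triangulate these and make one enlarged crop.

```bash
cat > m.py <<'E'
from h import *
def caps(p,seed,r=14):
    hsv=cv2.cvtColor(p,cv2.COLOR_RGB2HSV)
    m=cv2.inRange(hsv,(14,110,90),(32,255,255))
    n,l,st,ce=cv2.connectedComponentsWithStats(m)
    k=[i for i in range(1,n) if np.hypot(*(ce[i]-seed))<r and st[i,4]>15]
    i=max(k,key=lambda i:st[i,4]); return ce[i],st[i]
E
python3 - <<'E'
from m import *
S={"cash":((325,236),(303,240)),"coin":((439,194),(224,201)),"key":((221,224),(352,282))}
I={n:np.load(n+"0.npz") for n in("scene","side")}
C={n:get_calibration(n) for n in I}
for k,v in S.items():
    o=[];d=[]
    for n,s in zip(I,v):
        ce,st=caps(I[n]["p"],np.array(s)); print(k,n,ce.round(1),st)
        r=ray(C[n],*ce); o.append(C[n]["xyz"]); d.append(r/np.linalg.norm(r))
        dd=I[n]["d"][int(ce[1]),int(ce[0])]; print("  depth pt",atdepth(C[n],*ce,dd).round(4))
    A=sum(np.eye(3)-np.outer(x,x) for x in d); b=sum((np.eye(3)-np.outer(x,x))@y for x,y in zip(d,o))
    print("  tri",np.linalg.solve(A,b).round(4), "gap",abs(np.dot(np.cross(d[0],d[1]),o[0]-o[1])/np.linalg.norm(np.cross(*d))).round(4))
p=I["scene"]["p"][150:330,130:470,::-1]
cv2.imwrite("pics/crop1.png",cv2.resize(p,(780,413),interpolation=cv2.INTER_CUBIC))
E
```

```text
cash scene [325.4 233.3] [321 226  10  15 100]
  depth pt [ 0.5352 -0.0039  0.1004]
cash side [302.5 239.8] [299 235   8  10  62]
  depth pt [ 0.5271 -0.0077  0.0968]
  tri [ 0.53   -0.0036  0.0935] gap 0.0021
coin scene [438.9 193.3] [435 189  10  10  73]
  depth pt [0.4858 0.2789 0.1344]
coin side [223.5 200.4] [220 197   8   8  52]
  depth pt [0.4718 0.2703 0.1366]
  tri [0.4798 0.282  0.1276] gap 0.0012
key scene [220.8 222.2] [216 217  10  12  85]
  depth pt [ 0.4811 -0.2353  0.1224]
key side [351.7 281. ] [348 276   9  11  77]
  depth pt [ 0.4642 -0.2433  0.1235]
  tri [ 0.4727 -0.2363  0.1134] gap 0.0004
```

View pics/crop1.png

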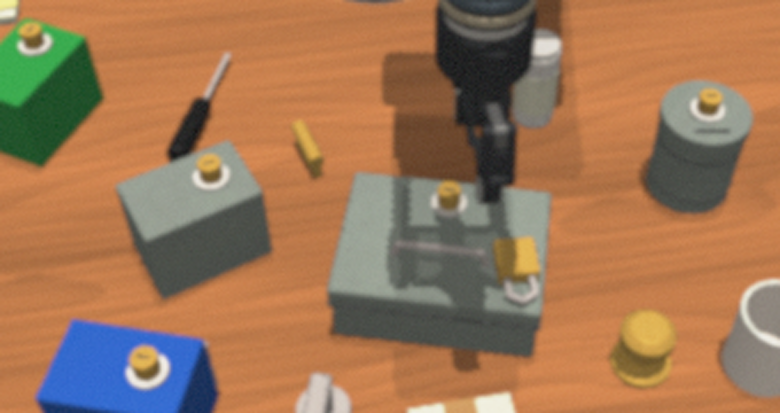

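View pics/wrist0.png

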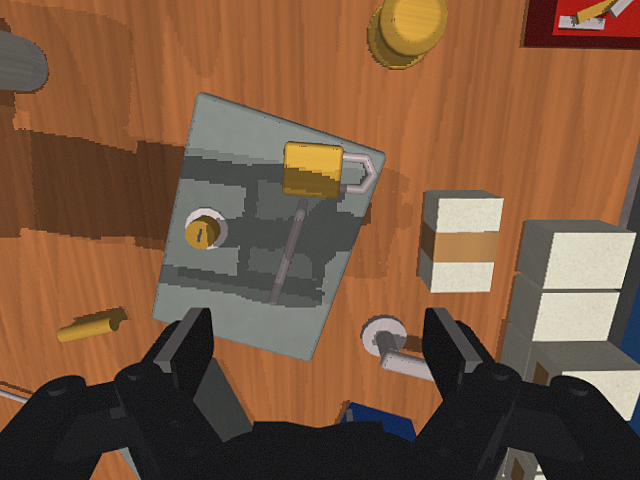

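The crop confirms the grey upright box with its brass cap at scene (221,222), with the blue and green look-alikes beside it. The wrist view shows the cash cap at (200,232). The padlock and handle are at least 60 mm from it. I'll refine the cap in the wrist view and check the lamp's position for clearance.

```bash
cat >> m.py <<'E'
def top(n,c,p,d,seed,r=25,thick=.003):
    hsv=cv2.cvtColor(p,cv2.COLOR_RGB2HSV); m=cv2.inRange(hsv,(12,90,40),(32,255,255))
    k,l,st,ce=cv2.connectedComponentsWithStats(m)
    i=max([i for i in range(1,k) if np.hypot(*(ce[i]-seed))<r and st[i,4]>15],key=lambda i:st[i,4])
    v,u=np.where(l==i); P=np.array([atdepth(c,a,b,d[b,a]) for a,b in zip(u,v)])
    zt=np.percentile(P[:,2],90); s=P[abs(P[:,2]-zt)<thick]
    lo,hi=s.min(0),s.max(0)
    print(n,"top z",zt.round(4),"mean",s.mean(0).round(4),"mid",((lo+hi)/2).round(4),"ext",(hi-lo).round(4),len(s))
    return s.mean(0)
E
python3 - <<'E'
from m import *
w=np.load("wrist0.npz"); c=get_calibration("wrist")
top("cash",c,w["p"],w["d"],(200,232))
c=get_calibration("side"); s=np.load("side0.npz")
for u,v in((320,395),(320,430),(280,440),(360,440),(312,465)): print(u,v,atdepth(c,u,v,s["d"][v,u]).round(3))
for u,v in((223,246),): print("can",onplane(c,u,v,.115).round(3))
E
```

```text
cash top z 0.1042 mean [ 0.5329 -0.0039  0.1034] mid [ 0.5326 -0.0043  0.1034] ext [0.0231 0.0231 0.0042] 648
320 395 [-0.075 -0.626  0.537]
320 430 [-0.099 -0.646  0.507]
280 440 [-0.126 -0.599  0.466]
360 440 [-0.056 -0.678  0.468]
312 465 [-0.129 -0.66   0.479]
can [0.343 0.125 0.115]
```

Call:
play_rows(rows=[[[0,0,0],[-1,-23,0],1],[[0,0,0],[-1,-23,0],1],[[0,0,0],[-1,-23,0],1],[[0,0,0],[-1,-22.5,0],1],[[0,0,0],[0,0,20],1],[[0,0,0],[0,0,20],1],[[0,0,0],[0,0,20],1],[[0,0,0],[0,0,20],1],[[0,0,0],[0,0,0],1],[[0,0,0],[0,0,0],1]])

```text
t: 0.98
tcp_pos: [0.5327, -0.0038, 0.1585]
tool_rot: [0.707, 0.707, -0.001, -0.001]
force: [0.8, -0.3, 0.9]
finger_gap: -0.0
gripper_force: 0.0
```

Run:
```python
from m import *
s=sense(); print(s["t"],s["tcp_pos"],R.from_quat(s["tool_rot"]).as_matrix().round(3),s["force"],s["finger_gap"])
c,p,d=snap("wrist"); cv2.imwrite("pics/wrist1.png",p[:,:,::-1]); np.savez("wrist1.npz",p=p,d=d); print(c["xyz"])
```

```text
0.9833 [ 0.53268201 -0.00380648  0.15849245] [[ 0.     1.    -0.003]
 [ 1.    -0.     0.001]
 [ 0.001 -0.003 -1.   ]] [ 0.75949798 -0.26987025  0.85123488] -0.0004055923099515305
[0.53383345 0.07337931 0.29433401]
```

View pics/wrist1.png

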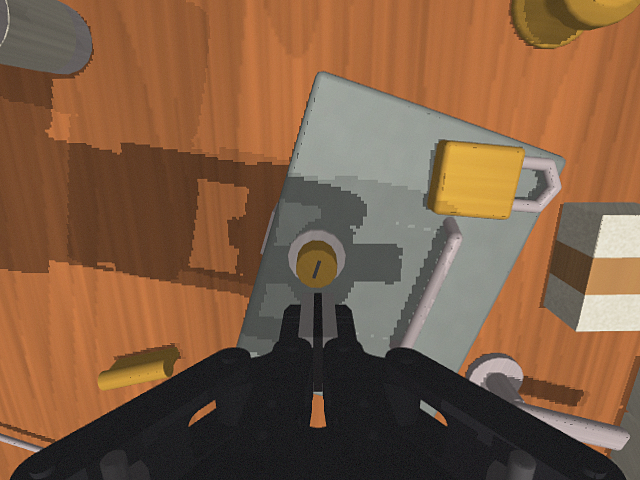

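The shut fingertips at (317,293) line up with the cash cap at (317,263). I'll measure the cap once more and find the tip height.

Run:
```python
from m import *
w=np.load("wrist1.npz"); c=get_calibration("wrist")
top("cash",c,w["p"],w["d"],(317,263))
for v in(293,297,302,310): print([ (u,atdepth(c,u,v,w["d"][v,u]).round(4).tolist()) for u in(308,327)])
```

```text
cash top z 0.105 mean [ 0.5336 -0.0038  0.1043] mid [ 0.5335 -0.0042  0.1041] ext [0.0227 0.0235 0.0041] 1211
[(308, [0.5304, 0.0059, 0.1565]), (327, [0.5384, 0.006, 0.1568])]
[(308, [0.5305, 0.0063, 0.161]), (327, [0.5383, 0.0059, 0.1603])]
[(308, [0.5306, 0.0061, 0.165]), (327, [0.5382, 0.0061, 0.1651])]
[(308, [0.5308, 0.0064, 0.1722]), (327, [0.538, 0.006, 0.1714])]
```

Call:
play_rows(rows=[[[0,0,0],[0,0.5,15],1],[[0,0,0],[0,0,15],1],[[0,0,0],[0,0,8],1],[[0,0,0],[0,0,4],1],[[0,0,0],[0,0,2],1],[[0,0,0],[0,0,2],1],[[0,0,0],[0,0,2],1],[[0,0,0],[0,0,2],1],[[0,0,0],[0,0,0],1],[[0,0,0],[0,0,0],1]])

```text
t: 1.87
tcp_pos: [0.5345, -0.0041, 0.1097]
tool_rot: [0.707, 0.707, 0.0, 0.001]
force: [0.7, -1.3, 0.7]
finger_gap: -0.0
gripper_force: 0.6
```

Call:
play_rows(rows=[[[0,0,0],[0,0,1],1],[[0,0,0],[0,0,1],1],[[0,0,0],[0,0,1],1],[[0,0,0],[0,0,0],1],[[0,0,0],[0,0,0],1]])

```text
t: 2.28
tcp_pos: [0.5345, -0.0041, 0.1065]
tool_rot: [0.707, 0.707, 0.0, 0.0]
force: [0.4, -0.2, 3.3]
finger_gap: 0.004
gripper_force: 1.7
```

Call:
play_rows(rows=[[[0,0,0],[0,0,1],1],[[0,0,0],[0,0,1],1],[[0,0,0],[0,0,1],1],[[0,0,0],[0,0,1],1],[[0,0,0],[0,0,0],1],[[0,0,0],[0,0,0],1]])

```text
t: 2.78
tcp_pos: [0.5344, -0.004, 0.1023]
tool_rot: [0.707, 0.707, 0.0, 0.0]
force: [1.6, 0.5, 3.6]
finger_gap: 0.0
gripper_force: 1.6
```

Call:
play_rows(rows=[[[0,0,0],[0,0,1],1],[[0,0,0],[0,0,1],1],[[0,0,0],[0,0,1],1],[[0,0,0],[0,0,1],1],[[0,0,0],[0,0,1],1],[[0,0,0],[0,0,0],1],[[0,0,0],[0,0,0],1]])

```text
t: 3.37
tcp_pos: [0.5344, -0.0041, 0.0976]
tool_rot: [0.707, 0.707, 0.0, 0.0]
force: [2.9, -0.6, 6.2]
finger_gap: 0.001
gripper_force: 3.0
```

Call:
play_rows(rows=[[[0,0,0],[0,0,1],1],[[0,0,0],[0,0,1],1],[[0,0,0],[0,0,0],1],[[0,0,0],[0,0,0],1]])

```text
t: 3.7
tcp_pos: [0.5344, -0.0041, 0.0961]
tool_rot: [0.707, 0.707, 0.0, 0.001]
force: [1.5, 0.2, 9.4]
finger_gap: 0.003
gripper_force: 4.8
```

Force rose to 9.4 N past the 4 N plateau, with the cap top at its stop height, so the cash lock is home. Now for the coin tin.

Call:
play_rows(rows=[[[0,0,0],[0,0,-20],1],[[0,0,0],[0,0,-30],1],[[0,0,0],[0,0,-30],1],[[0,0,0],[0,0,-25],1],[[0,0,0],[36,-7,0],1],[[0,0,0],[36,-7,0],1],[[0,0,0],[36,-7,0],1],[[0,0,0],[36,-7,0],1],[[0,0,0],[36,-7,0],1],[[0,0,0],[36,-7,0],1],[[0,0,0],[36,-7,0],1],[[0,0,0],[34,-5,0],1]])

```text
t: 4.7
tcp_pos: [0.4767, 0.2831, 0.1989]
tool_rot: [0.707, 0.707, -0.003, -0.001]
force: [0.5, -0.4, 0.0]
finger_gap: 0.0
gripper_force: 0.0
```

Call:
play_rows(rows=[[[0,0,0],[0,0,0],1],[[0,0,0],[0,0,0],1]])

```text
t: 4.87
tcp_pos: [0.4775, 0.283, 0.1989]
tool_rot: [0.706, 0.709, -0.002, -0.001]
force: [-0.0, -0.4, 0.7]
finger_gap: 0.0
gripper_force: 0.0
```

Run:
```python
from m import *
s=sense(); print(s["t"],s["tcp_pos"],R.from_quat(s["tool_rot"]).as_matrix().round(3))
c,p,d=snap("wrist"); cv2.imwrite("pics/wrist2.png",p[:,:,::-1])
top("coin",c,p,d,(317,263),60)
```

```text
4.8667 [0.47747087 0.28295757 0.19893704] [[-0.004  1.    -0.005]
 [ 1.     0.004 -0.002]
 [-0.002 -0.005 -1.   ]]
coin top z 0.1391 mean [0.4815 0.2815 0.1384] mid [0.4814 0.2808 0.1383] ext [0.0227 0.0238 0.0044] 1143
```

View pics/wrist2.png

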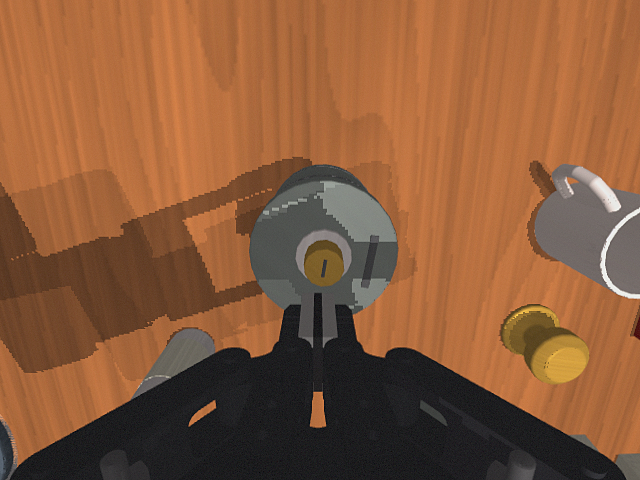

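The coin cap is at (323,263), 4 mm right of the tips, so I'll correct for that and press.

Call:
play_rows(rows=[[[0,0,0],[-1.5,4,15],1],[[0,0,0],[0,0,15],1],[[0,0,0],[0,0,10],1],[[0,0,0],[0,0,6],1],[[0,0,0],[0,0,3],1],[[0,0,0],[0,0,1],1],[[0,0,0],[0,0,1],1],[[0,0,0],[0,0,1],1],[[0,0,0],[0,0,1],1],[[0,0,0],[0,0,1],1],[[0,0,0],[0,0,0],1],[[0,0,0],[0,0,0],1]])

```text
t: 5.92
tcp_pos: [0.484, 0.2806, 0.1465]
tool_rot: [0.707, 0.707, 0.0, 0.0]
force: [0.4, -0.2, 0.0]
finger_gap: -0.002
gripper_force: 0.0
```

Call:
play_rows(rows=[[[0,0,0],[0,0,1],1],[[0,0,0],[0,0,1],1],[[0,0,0],[0,0,1],1],[[0,0,0],[0,0,1],1],[[0,0,0],[0,0,1],1],[[0,0,0],[0,0,1],1],[[0,0,0],[0,0,1],1],[[0,0,0],[0,0,0],1],[[0,0,0],[0,0,0],1]])

```text
t: 6.67
tcp_pos: [0.4841, 0.2807, 0.1393]
tool_rot: [0.707, 0.707, 0.0, 0.0]
force: [0.1, -0.3, 4.2]
finger_gap: 0.003
gripper_force: 1.6
```

Call:
play_rows(rows=[[[0,0,0],[0,0,1],1],[[0,0,0],[0,0,1],1],[[0,0,0],[0,0,1],1],[[0,0,0],[0,0,1],1],[[0,0,0],[0,0,1],1],[[0,0,0],[0,0,1],1],[[0,0,0],[0,0,0],1],[[0,0,0],[0,0,0],1]])

```text
t: 7.33
tcp_pos: [0.4841, 0.2806, 0.1334]
tool_rot: [0.707, 0.707, 0.0, 0.0]
force: [-0.1, 0.9, 4.1]
finger_gap: -0.0
gripper_force: 2.1
```

Call:
play_rows(rows=[[[0,0,0],[0,0,1],1],[[0,0,0],[0,0,1],1],[[0,0,0],[0,0,0],1],[[0,0,0],[0,0,0],1]])

```text
t: 7.67
tcp_pos: [0.4842, 0.2806, 0.1319]
tool_rot: [0.707, 0.707, 0.0, 0.0]
force: [-0.5, -0.4, 7.5]
finger_gap: -0.002
gripper_force: 3.9
```

Call:
play_rows(rows=[[[0,0,0],[0,0,1],1],[[0,0,0],[0,0,0],1],[[0,0,0],[0,0,0],1]])

```text
t: 7.92
tcp_pos: [0.4842, 0.2806, 0.1312]
tool_rot: [0.707, 0.707, 0.0, 0.0]
force: [-2.5, 0.9, 9.5]
finger_gap: -0.002
gripper_force: 4.7
```

Call:
play_rows(rows=[[[0,0,0],[0,0,-15],1],[[0,0,0],[0,0,-25],1],[[0,0,0],[0,0,-25],1],[[0,0,0],[-33,-1,0],1],[[0,0,0],[-33,-1,0],1],[[0,0,0],[-33,-1,0],1],[[0,0,0],[-33,-1,0],1],[[0,0,0],[-33,-1,0],1],[[0,0,0],[-33,-1,0],1],[[0,0,0],[-33,-1,0],1],[[0,0,0],[-33,-1,0],1],[[0,0,0],[0,0,0],1]])

```text
t: 8.92
tcp_pos: [0.4758, 0.0116, 0.1947]
tool_rot: [0.709, 0.705, -0.001, 0.0]
force: [0.0, -0.3, -0.8]
finger_gap: 0.003
gripper_force: 0.0
```

Call:
play_rows(rows=[[[0,0,0],[-33,-1,0],1],[[0,0,0],[-33,-1,0],1],[[0,0,0],[-33,-1,0],1],[[0,0,0],[-33,-1,0],1],[[0,0,0],[-33,-1,0],1],[[0,0,0],[-33,0,0],1],[[0,0,0],[-33,0,0],1],[[0,0,0],[-22,0,0],1],[[0,0,0],[0,0,5],1],[[0,0,0],[0,0,0],1],[[0,0,0],[0,0,0],1]])

```text
t: 9.83
tcp_pos: [0.4699, -0.2348, 0.1892]
tool_rot: [0.707, 0.707, -0.0, -0.002]
force: [-1.1, 0.3, 1.5]
finger_gap: 0.003
gripper_force: 0.0
```

Run:
```python
from m import *
s=sense(); print(s["t"],s["tcp_pos"],R.from_quat(s["tool_rot"]).as_matrix().round(3))
c,p,d=snap("wrist"); cv2.imwrite("pics/wrist3.png",p[:,:,::-1])
top("key",c,p,d,(317,263),60)
```

```text
9.8333 [ 0.46989113 -0.23476007  0.18923883] [[-0.     1.    -0.003]
 [ 1.     0.     0.003]
 [ 0.003 -0.003 -1.   ]]
key top z 0.1253 mean [ 0.4747 -0.236   0.1245] mid [ 0.4749 -0.2364  0.1246] ext [0.0227 0.0236 0.0043] 1104
```

View pics/wrist3.png

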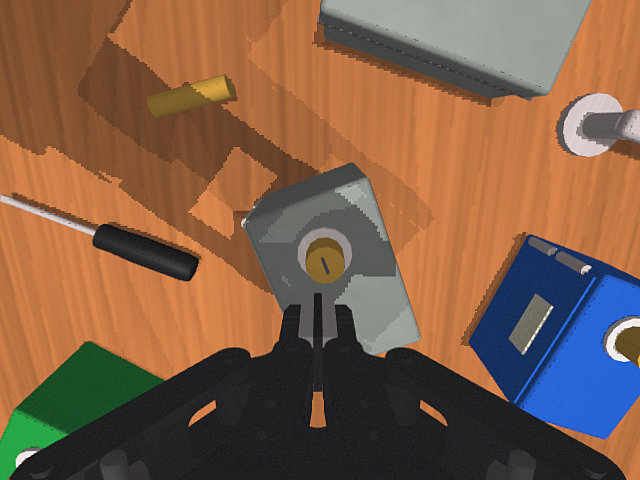

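The grey key box's cap is at (325,260), about 5 mm right of the tips. I'll correct for that and press.

Call:
play_rows(rows=[[[0,0,0],[-1.5,3.5,15],1],[[0,0,0],[0,0,15],1],[[0,0,0],[0,0,14],1],[[0,0,0],[0,0,7],1],[[0,0,0],[0,0,3],1],[[0,0,0],[0,0,1],1],[[0,0,0],[0,0,1],1],[[0,0,0],[0,0,1],1],[[0,0,0],[0,0,0],1],[[0,0,0],[0,0,0],1]])

```text
t: 10.72
tcp_pos: [0.4747, -0.2382, 0.1338]
tool_rot: [0.707, 0.707, 0.0, 0.0]
force: [-0.0, 0.3, -0.7]
finger_gap: 0.006
gripper_force: 0.0
```

Call:
play_rows(rows=[[[0,0,0],[0,0,1],1],[[0,0,0],[0,0,1],1],[[0,0,0],[0,0,1],1],[[0,0,0],[0,0,1],1],[[0,0,0],[0,0,1],1],[[0,0,0],[0,0,1],1],[[0,0,0],[0,0,1],1],[[0,0,0],[0,0,0],1],[[0,0,0],[0,0,0],1]])

```text
t: 11.47
tcp_pos: [0.4746, -0.2381, 0.1264]
tool_rot: [0.707, 0.707, -0.0, 0.0]
force: [0.3, -0.8, 3.4]
finger_gap: 0.002
gripper_force: 1.6
```

Call:
play_rows(rows=[[[0,0,0],[0,0,1],1],[[0,0,0],[0,0,1],1],[[0,0,0],[0,0,1],1],[[0,0,0],[0,0,1],1],[[0,0,0],[0,0,1],1],[[0,0,0],[0,0,1],1],[[0,0,0],[0,0,1],1],[[0,0,0],[0,0,1],1],[[0,0,0],[0,0,0],1],[[0,0,0],[0,0,0],1]])

```text
t: 12.3
tcp_pos: [0.4746, -0.2381, 0.1184]
tool_rot: [0.707, 0.707, -0.0, 0.0]
force: [-0.6, -1.6, 4.4]
finger_gap: -0.002
gripper_force: 2.1
```

Call:
play_rows(rows=[[[0,0,0],[0,0,1],1],[[0,0,0],[0,0,1],1],[[0,0,0],[0,0,0],1],[[0,0,0],[0,0,0],1]])

```text
t: 12.63
tcp_pos: [0.4746, -0.2381, 0.1168]
tool_rot: [0.707, 0.707, -0.0, 0.0]
force: [-0.8, -0.8, 8.0]
finger_gap: 0.001
gripper_force: 3.9
```

Call:
play_rows(rows=[[[0,0,0],[0,0,1],1],[[0,0,0],[0,0,0],1],[[0,0,0],[0,0,0],1]])

```text
t: 12.88
tcp_pos: [0.4746, -0.2382, 0.1161]
tool_rot: [0.707, 0.707, -0.0, 0.0]
force: [-1.1, -0.2, 8.9]
finger_gap: 0.002
gripper_force: 4.8
```

Call:
play_rows(rows=[[[0,0,0],[0,0,-15],1],[[0,0,0],[0,0,-30],1],[[0,0,0],[0,0,-35],1],[[0,0,0],[0,0,-35],1],[[0,0,0],[20,30,-15],1],[[0,0,0],[20,30,-5],1],[[0,0,0],[20,30,0],1],[[0,0,0],[20,30,0],1],[[0,0,0],[20,30,0],1],[[0,0,0],[0,0,0],1],[[0,0,0],[0,0,0],1],[[0,0,0],[0,0,0],1]])

```text
t: 13.88
tcp_pos: [0.6233, -0.1374, 0.249]
tool_rot: [0.707, 0.707, -0.001, -0.002]
force: [-0.1, 0.1, 0.1]
finger_gap: -0.0
gripper_force: 0.0
```

Run:
```python
from m import *
s=sense(); print(s["t"],s["tcp_pos"],s["force"])
for n,S in {"scene":{"cash":(325,238),"coin":(439,198),"key":(221,228)},"side":{"cash":(303,244),"coin":(224,205),"key":(352,287)}}.items():
    c,p,d=snap(n); cv2.imwrite(f"pics/{n}9.png",p[:,:,::-1])
    for k,q in S.items():
        try: top(n+" "+k,c,p,d,q,18)
        except Exception as e: print(n,k,e)
```

```text
13.8833 [ 0.62329269 -0.13741477  0.24898697] [-0.07487208  0.0684256   0.05952701]
scene cash top z 0.0923 mean [ 0.5342 -0.0047  0.0913] mid [ 0.5341 -0.0044  0.0921] ext [0.0228 0.0196 0.0055] 51
scene coin top z 0.1275 mean [0.4833 0.2805 0.1264] mid [0.4832 0.281  0.1273] ext [0.0236 0.0213 0.0055] 42
scene key top z 0.1131 mean [ 0.4763 -0.236   0.1117] mid [ 0.4767 -0.2362  0.1122] ext [0.0216 0.0183 0.0043] 43
side cash top z 0.0937 mean [ 0.5287 -0.0074  0.0927] mid [ 0.5292 -0.0064  0.0935] ext [0.0207 0.0223 0.0055] 24
side coin top z 0.129 mean [0.48   0.2798 0.1278] mid [0.4799 0.2783 0.1283] ext [0.0188 0.0229 0.0045] 16
side key top z 0.1142 mean [ 0.4725 -0.2361  0.1131] mid [ 0.4715 -0.2373  0.1142] ext [0.0187 0.0242 0.0059] 22
```

View pics/side9.png

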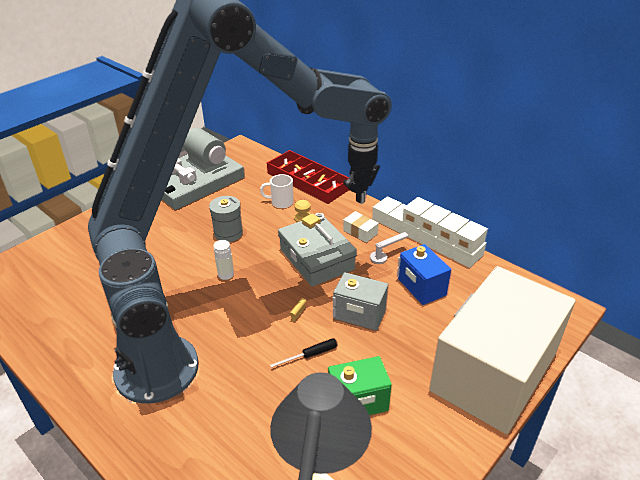

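The side view shows the cash (303,242), coin (224,203) and key (352,284) caps all down, measured at 92, 127.5 and 113 mm against 92, 127 and 112 expected. Nothing else has moved, and the arm is clear.

```bash
python3 -c "
from station import *
print(sign_off())"
```

```text
the job is handed in; nothing more can be done
None
```

I pressed the cash box, coin tin and key box locks fully home in that order, at about 9 N each and in about 14 s. Everything else stayed where it was, and the job is handed in.

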